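# Reset the glass banding jig for the next band

### The arm

A 6-joint arm with a two-finger parallel gripper is mounted at the origin on a cart in front of the work surface, level with it; the furniture and walls round the work are solid. World frame = base frame: x ahead of the robot, y to its left, z up, the work surface at z = 0. Lengths are in m, angles in rad, forces in N, time in s.
With the tool pointing down it reaches from about 0.35 to 0.8 m from the base axis. Payload 7.3 kg.
Tool frame: the origin (TCP) lies between the finger pads; the fingertips stand 25 mm ahead of it and the grasp point (between the pads) lies 6 mm ahead of it (r.tip_extent is the distance from the TCP to the fingertips, in m); z points along the fingers, y is the direction in which the jaws open and shut (so a half turn about z gives the same grasp; the last joint's range is limited). The gripper opens to 85 mm and grips with 20 to 120 N. Pads are 22 mm wide; open, the fingers measure 114 mm over their backs; the gripper's body (76 mm by 85 mm) begins 54 mm behind the grasp point. The pads swing forward as they close: fully open they stand 13 mm farther back than shut.
Start: joints at [-1.434, 0.342, 1.524, -0, 1.275, -0.146], TCP at [0.147, -0.504, 0.219] pointing down, gripper open.
Joint ranges: [-2.53, 2.53], [-0.77, 2.02], [0.04, 2.7], [-1, 4.14], [0.28, 2.66], [-3.11, 3.11]. Speed limits (rad/s): [2.57, 2.57, 3.14, 3.14, 3.14, 3.14].

### API

Orientations are given as a unit quaternion [x, y, z, w].
In Python, from workcell import r, command_gripper, optics gives the robot as it stands. The module is installed in compiled form; this text tells all that it offers. Calls block until the motion is done:
- r.reach(position, orientation): joint-space move of the TCP to a pose.
- r.move_straight(position, orientation=None, speed=0.15, max_force=None): straight line of the TCP; orientation=None keeps the orientation; speed is the mean speed in m/s. With max_force (N) it stops when the force on the tool has changed by that much, and returns True; else False.
- r.movej(angles): joint-space move.
- command_gripper(opening, force=None): finger opening in m; force is the grip in N (None keeps the last); returns when the fingers have stopped.
- r.hold(seconds).
- r.solve_ik(position, orientation): joint angles nearest the present ones, or None.
- r.read_state(): the state.
- optics.get_image(name): name is "scene" or "top" or "wrist"; returns (picture, depth): 480x640x3 uint8, red, green, blue; 480x640 float32, m along the optical axis (not along the pixel's ray), 0 where there is no reading.
- optics.camera_model(name): a dict with "K" (3x3 intrinsics, pixels), "k1" (the pictures are not rectified: a ray, as slopes to the right and down, at radius r is drawn at 1 + k1 r^2 times it, then the intrinsics apply), "R" (3x3) and "t" (3): a world point X has camera coordinates R X + t; the wrist camera has in their place "tool_from_camera" (4x4, takes a point from camera to tool coordinates, whose origin is the TCP and whose axes are the flange's). Camera axes: x right, y down, z forward; pixel columns grow to the right and rows downward; lengths in m; the calibration is good to about 2 mm. A picture is of the moment at which its call begins: read the wrist's pose just before it. camera_model takes no time and is no camera call.
A pose or a line that the arm cannot do raises r.PlanningError and nothing moves.
- r.finish_job(): hands the job in, once; it reports no verdict.
The state is a dict: "time_s": time; "joint_positions": joint angles; "dq": joint speeds; "tau": joint torques, N m; "eef_pos": TCP position; "eef_rot": TCP orientation; "contact_force": force on the tool from outside, world axes, zero at the start; "torque": the same for the moment, N m; "grip_width": finger opening in m.
Only numpy, scipy, OpenCV 4.12 (cv2) and the standard library are available. Lean on these libraries where they do the work, as an engineer would, in place of code of your own. Each camera call takes 0.05 s, during which the arm holds its last target. There are 200 camera calls.

### The job

Set the banding jig up for the next job. Pull out the red index plunger knob, slide the blue carriage from its park hole to the hole at the yellow tab and let the plunger spring fully home there; then turn the grey counter knob anticlockwise back to its zero stop. Leave the loose glass, the marker and the metal block beside the jig where they are.

Things in the scene. Friction and masses are not known exactly. Their poses are not given: they have to be found in the camera images.
- jig: Fixed banding jig on a grey base plate 12 mm thick, x -120 to +95 mm, y -165 to +175 mm of the origin, which lies on the bench under it. Jig x points from its front (knob side) to its back, y along the carriage slide, z up; turned about z by 1.0 to 1.45 rad, so its front faces the robot's right. A steel index bar along y has holes at jig y = -120 (park), -85, -50, -15 mm. A glass is clamped behind the slide (top 98 mm high).
- guard_edge (a point): Middle of the yellow front edge of a clear guard roof: 198 to 206 mm above the bench, jig x -55 to +86 mm, y -126 to +24 mm, on two posts at jig x 30 to 80 mm. It overhangs the carriage, so the knob is reached from the front with the tool tilted about 35 deg. This point: jig x -55, y -51, z 202 mm.
- knob_center (a point): Centre of the red plunger knob, a cylinder 24 mm across and 27 mm long. Its axis leans 35 deg from vertical to the front: outward pull direction jig (-sin 35, 0, cos 35). Pin home: jig x = -79, z = 94 mm. Below the knob a 15 mm barrel leads to the blue carriage, whose top is 36 mm from this point along the axis. Moves with knob and carriage.
- pin_axis (a point): Point of the carriage where the axis of the pin crosses the face of the index bar; jig x = -45 mm, z = 45 mm. Moves along jig y with the carriage, not with the knob.
- carriage (a joint): Slide of the blue carriage (44 x 30 x 20 mm) along jig +y in m: 0 in the park hole, 0.035, 0.070, 0.105 in the band holes, ends at -0.004 and 0.112. Friction about 1 N. Locked with 1 mm of play while the pin is in a hole.
- plunger (a joint): Pull of the knob along its axis in m: 0 = pin fully home in a hole, 0.012 = fully out. Spring 4.4 N at 0, 7 N at 0.012, pushing it home. The pin (8 mm, round tip) reaches 7 mm into its 10 mm hole: pull it more than 7 mm to slide. Between holes it rests at about 0.007; let go within about 2 mm of a hole it finds it.
- tab_yellow: Yellow tab 30 x 20 x 5 mm lying fixed on the base plate in front of the index bar (jig x = -98 mm), its middle in line along jig x with the hole it marks. Origin at the centre of its underside, axes as the jig's. Yellow, blue and green tabs change places.
- tab_blue: Blue tab, as the yellow one, at another hole.
- tab_green: Green tab, as the yellow one, at another hole.
- counter_grip (a point): Point on the vertical axis of the grey counter knob at the height to grip it (75 mm above the bench; jig x = -50, y = 130 mm). The knob is an upright bar 40 mm long, 12 mm thick and 36 mm high, whose top is 12 mm above this point; the dial below it is 27 mm under this point.
- counter (a joint): Angle of the counter knob in rad: 0 at its zero stop, where the bar and its red pointer lie along jig +x; grows clockwise seen from above, up to 1.75. Anticlockwise brings it back. Friction torque about 0.025 N m; it stays where it is left.
- glass: Loose clear tumbler, 69 mm across, 88 mm high, standing behind the jig (jig x about 150 mm); origin at the centre of its underside. To be left alone.
- marker: Loose paint marker 130 mm long, 19 mm thick, lying in front of the jig; origin at the centre of its underside. To be left alone.
- block: Loose light metal clamp block 24 x 47 x 26 mm, in front of the jig; origin at the centre of its underside. To be left alone.

How it is judged:
By the outcome, as a careful person would: the job done as asked, in the order asked, and still so for the second after the job is handed in, with the robot touching nothing.
It also fails if it takes over 58 s, if anything falls off the work surface, if the arm or the gripper's body presses on something with over 40 N, if the wrist force passes 120 N, or if a joint passes its speed limit or range.

## Working session

There is one attempt and no reset: what is moved stays moved. The work goes in short steps, each a Python script; the robot and the scene stay as the last script left them, time stands still between calls to the robot, and variables do not carry over. Pictures are saved under pics/ and viewed, about 8 in all and at most 12, crops included, and the job is handed in when it is done.

```bash
mkdir -p pics
cat > h.py <<'E'
import numpy as np, cv2
from workcell import r, command_gripper, optics
from scipy.spatial.transform import Rotation as Ro
def pix2world(name,u,v,d=None,z=None,cm=None):
    cm=cm or optics.camera_model(name); K=np.array(cm["K"]); 
    xd=(u-K[0,2])/K[0,0]; yd=(v-K[1,2])/K[1,1]; s=1.
    for _ in range(20): s=1+cm["k1"]*((xd/s)**2+(yd/s)**2)
    ray=np.array([xd/s,yd/s,1]); R=np.array(cm["R"]);t=np.array(cm["t"])
    c=-R.T@t; w=R.T@ray
    if d is None: d=(z-c[2])/w[2]
    return c+w*d
def world2pix(name,X):
    cm=optics.camera_model(name);K=np.array(cm["K"]);p=np.array(cm["R"])@X+np.array(cm["t"])
    a=p[:2]/p[2]; a=a*(1+cm["k1"]*(a@a)); return K[0,0]*a[0]+K[0,2],K[1,1]*a[1]+K[1,2]
E
python3 - <<'E'
from h import *
for n in("scene","top"):
    im,d=optics.get_image(n); cv2.imwrite(f"pics/{n}0.png",im[:,:,::-1]); np.save(f"{n}0.npy",d); np.save(f"{n}0i.npy",im)
    cm=optics.camera_model(n); print(n,np.round(cm["K"],1).tolist(),cm["k1"],np.round(cm["R"],3).tolist(),np.round(cm["t"],3))
print(r.read_state(), optics.camera_model("wrist"))
E
```

```text
scene [[619.1, 0.0, 316.1], [0.0, 619.1, 243.9], [0.0, 0.0, 1.0]] -0.13917057169682218 [[0.909, -0.416, -0.014], [-0.315, -0.667, -0.675], [0.271, 0.618, -0.738]] [-0.524  0.329  1.135]
top [[613.2, 0.0, 322.9], [0.0, 613.2, 240.2], [0.0, 0.0, 1.0]] -0.1872660315540647 [[0.398, -0.917, 0.0], [-0.722, -0.313, -0.617], [0.566, 0.245, -0.787]] [-0.15   0.542  0.944]
{'time_s': 0.1, 'joint_positions': array([-1.43401622e+00,  3.42629898e-01,  1.52491871e+00, -2.01275424e-05,
        1.27535218e+00, -1.46006983e-01]), 'dq': array([-2.72598478e-06, -9.24467813e-04, -2.99765589e-03, -5.03395542e-04,
        5.93050907e-04,  3.65660991e-04]), 'tau': array([ 1.70709289e-03, -4.34447587e+01, -2.46491218e+01, -1.31784432e-04,
        4.68939586e-03,  2.11015951e-06]), 'eef_pos': array([ 0.14645472, -0.50378529,  0.21800843]), 'eef_rot': array([ 9.90019950e-01,  1.40925766e-01, -6.60823472e-06, -6.54103335e-04]), 'contact_force': array([0.05144054, 0.1975505 , 0.44453365]), 'torque': array([ 0.04441078,  0.05722684, -0.04397154]), 'grip_width': 0.08563328026863916} {'K': array([[344.55401318,   0.        , 322.89575594],
       [  0.        , 344.55401318, 243.00590236],
       [  0.        ,   0.        ,   1.        ]]), 'k1': -0.002117127652493043, 'tool_from_camera': array([[-2.15087089e-04, -9.57194793e-01, -2.89444438e-01,
         7.47676043e-02],
       [ 9.99999170e-01, -5.73572744e-04,  1.15370651e-03,
        -1.31768047e-04],
       [-1.27033931e-03, -2.89443950e-01,  9.57194121e-01,
        -1.55223100e-01],
       [ 0.00000000e+00,  0.00000000e+00,  0.00000000e+00,
         1.00000000e+00]])}
```

View pics/scene0.png

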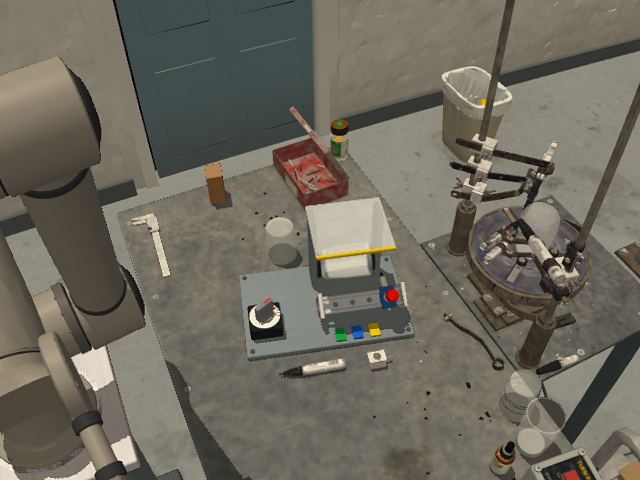

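View pics/top0.png

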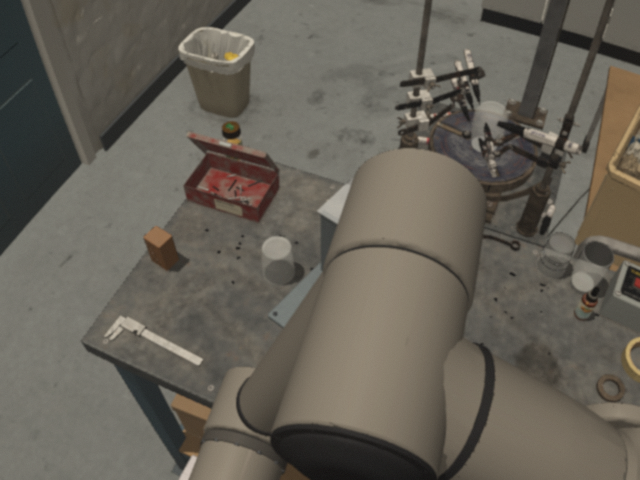

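Scene view: jig at centre, carriage parked at right with the red knob at (392,296). Tabs are green (340,334), blue (357,332) and yellow (375,330), and the counter is at (265,318). The top view is blocked by the arm. I'll enlarge a crop.

Run:
```python
from h import *
im=np.load("scene0i.npy")[:,:,::-1]
c=im[225:375,235:425]; cv2.imwrite("pics/c1.png",cv2.resize(c,None,fx=4,fy=4,interpolation=cv2.INTER_CUBIC))
```

```text
(no output)
```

View pics/c1.png

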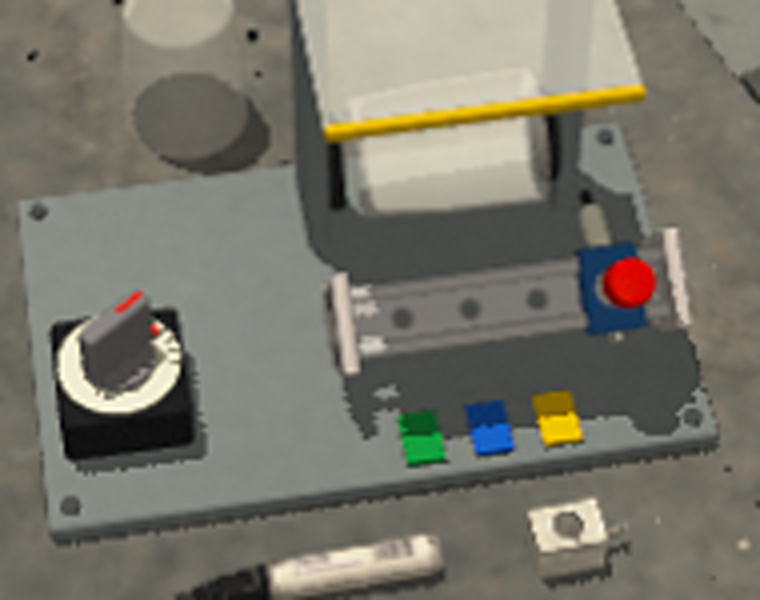

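The crop confirms the order: the yellow tab (557,418) marks the hole next to park (537,298), so the carriage target is +0.035. The counter bar is turned clockwise from zero, with its tip at (130,300). Next I fit the jig pose.

Run:
```python
from h import *
from scipy.optimize import least_squares
P=[(22,205,95,175,12),(52,530,-120,175,12),(717,438,-120,-165,12),(620,127,95,-165,12),(422,438,-98,-15,17),(489,428,-98,-50,17),(557,418,-98,-85,17),(325,132,-55,24,202),(645,93,-55,-126,202),(628,283,-80,-120,97)]
P=np.array(P,float); uv=np.c_[235+(P[:,0]-1.5)/4,225+(P[:,1]-1.5)/4]; J=P[:,2:]/1000
def f(p):
    R=Ro.from_euler('z',p[2]).as_matrix(); 
    return (np.array([world2pix("scene",R@j+[p[0],p[1],0]) for j in J])-uv).ravel()
s=least_squares(f,[.5,-.1,1.2]); print(s.x,np.round(f(s.x).reshape(-1,2),1).tolist())
R=Ro.from_euler('z',s.x[2]).as_matrix()
d=np.load("scene0.npy")
for k in range(4,10):
    u,v=uv[k]; X=pix2world("scene",u,v,d=d[int(v+.5),int(u+.5)]); print(np.round(1000*(R.T@(X-[*s.x[:2],0]))),J[k]*1000)
# counter bar top ends
for x,y in[(88,325),(105,349),(140,297),(122,292),(150,311)]:
    X=pix2world("scene",235+x/4,225+y/4,z=.087); print(np.round(1000*(R.T@(X-[*s.x[:2],0]))))
np.save("pose.npy",s.x)
```

```text
[0.60680175 0.02288263 1.29775209] [[-1.6, -1.6], [-1.1, 0.2], [1.1, -0.5], [0.6, -1.6], [-0.3, -0.4], [0.1, -0.3], [0.1, -0.3], [0.2, 2.0], [0.5, 1.5], [0.3, -0.1]]
[-98. -15.  16.] [-98. -15.  17.]
[-97. -50.  15.] [-98. -50.  17.]
[-96. -85.  13.] [-98. -85.  17.]
[-49.  23. 201.] [-55.  24. 202.]
[ 119. -185.    5.] [ -55. -126.  202.]
[ -88. -116.  108.] [ -80. -120.   97.]
[-55. 142.  87.]
[-71. 135.  87.]
[-42. 115.  87.]
[-38. 123.  87.]
[-52. 111.  87.]
```

```bash
cat >> h.py <<'E'
def pose():
    p=np.load("pose.npy"); return Ro.from_euler('z',p[2]).as_matrix(),np.array([p[0],p[1],0])
def j2w(x,y,z):
    R,t=pose(); return R@(np.array([x,y,z])/1000)+t
OUT=np.array([-np.sin(np.radians(35)),0,np.cos(np.radians(35))])
def qtilt(sgn):  # tool z = -OUT, tool y = sgn*jig y
    z=-OUT;y=np.array([0,sgn,0.]);x=np.cross(y,z)
    return Ro.from_matrix(pose()[0]@np.c_[x,y,z]).as_quat()
def qdown(a):  # tool z down, jaw (tool y) at jig angle a
    y=np.array([np.cos(a),np.sin(a),0]);z=np.array([0,0,-1.]);x=np.cross(y,z)
    return Ro.from_matrix(pose()[0]@np.c_[x,y,z]).as_quat()
E
python3 - <<'E'
from h import *
R,t=pose()
for s in(1,-1):
  for y in(-120,-85):
    for off in(.006,.016,.12):
        print(s,y,off,r.solve_ik(j2w(-79,y,94)+R@OUT*off,qtilt(s)))
c=j2w(-50,130,81)
for a in np.radians([-140,-90,-49+90,90,-49-90]):
    print(a,r.solve_ik(c,qdown(a)))
E
```

```text
1 -120 0.006 [-0.50147452  0.82739835  1.16989931  0.60990638  1.34834312  2.71208657]
1 -120 0.016 [-0.50945541  0.81998627  1.16072937  0.60590936  1.36611981  2.71565176]
1 -120 0.12 [-0.59088819  0.76313643  1.0304133   0.57621866  1.56465746  2.75569067]
1 -85 0.006 [-0.51340196  0.76832879  1.29596779  0.61652814  1.29969401  2.66331393]
1 -85 0.016 [-0.52177776  0.76021472  1.28705395  0.61161615  1.31788064  2.66720173]
1 -85 0.12 [-0.60706836  0.69578941  1.16164607  0.57351457  1.51954814  2.70779606]
-1 -120 0.006 [-0.50147452  0.82739835  1.16989931  0.60990638  1.34834312 -0.42950608]
-1 -120 0.016 [-0.50945541  0.81998627  1.16072937  0.60590936  1.36611981 -0.4259409 ]
-1 -120 0.12 [-0.59088819  0.76313643  1.0304133   0.57621866  1.56465746 -0.38590199]
-1 -85 0.006 [-0.51340196  0.76832879  1.29596779  0.61652814  1.29969401 -0.47827872]
-1 -85 0.016 [-0.52177776  0.76021472  1.28705395  0.61161615  1.31788064 -0.47439092]
-1 -85 0.12 [-0.60706836  0.69578941  1.16164607  0.57351457  1.51954814 -0.4337966 ]
-2.443460952792061 [-1.42985690e-01  4.09459587e-01  1.86112683e+00 -4.44089210e-16
  8.71006232e-01  1.00272317e+00]
-1.5707963267948966 [-1.42985690e-01  4.09459587e-01  1.86112683e+00 -4.44089210e-16
  8.71006232e-01  1.30058542e-01]
0.7155849933176751 [-1.42985690e-01  4.09459587e-01  1.86112683e+00 -4.44089210e-16
  8.71006232e-01 -2.15632278e+00]
1.5707963267948966 [-1.42985690e-01  4.09459587e-01  1.86112683e+00 -4.44089210e-16
  8.71006232e-01 -3.01153411e+00]
-2.426007660272118 [-1.42985690e-01  4.09459587e-01  1.86112683e+00 -4.44089210e-16
  8.71006232e-01  9.85269876e-01]
```

```bash
cat >> h.py <<'E'
def wcam(s):
    cm=dict(optics.camera_model("wrist")); T=cm["tool_from_camera"]
    Rt=Ro.from_quat(s["eef_rot"]).as_matrix()
    Rwc=Rt@T[:3,:3]; c=Rt@T[:3,3]+s["eef_pos"]
    cm["R"]=Rwc.T; cm["t"]=-Rwc.T@c; return cm
def w2j(X):
    R,t=pose(); return 1000*(R.T@(X-t))
def wproj(cm,X):
    p=cm["R"]@X+cm["t"];a=p[:2]/p[2];a=a*(1+cm["k1"]*(a@a));K=cm["K"];return K[0,0]*a[0]+K[0,2],K[1,1]*a[1]+K[1,2]
E
python3 - <<'E'
from h import *
R,t=pose()
r.reach(j2w(-79,-120,94)+R@OUT*.10,qtilt(-1))
s=r.read_state(); im,d=optics.get_image("wrist"); cm=wcam(s)
np.savez("w1.npz",im=im,d=d,R=cm["R"],t=cm["t"])
print(s["time_s"],w2j(s["eef_pos"]))
out=im[:,:,::-1].copy()
k=np.array([-79,-120,94])+13.5*OUT
for X in [k,(-98,-85,17),(-98,-50,17),(-120,-165,12)]:
    u,v=wproj(cm,j2w(*X)); print(u,v); cv2.drawMarker(out,(int(u),int(v)),(255,0,255),0,8,1)
cv2.imwrite("pics/w1.png",out)
# red knob mask
m=(im[:,:,0]>120)&(im[:,:,1]<60)&(im[:,:,2]<60); v,u=np.nonzero(m); print(m.sum(),u.mean(),v.mean(),u.min(),u.max(),v.min(),v.max())
pts=np.array([w2j(pix2world("w",a,b,d=d[b,a],cm=cm)) for a,b in zip(u,v) if d[b,a]>0])
ax=(pts-[-79,0,94])@OUT; print(np.percentile(ax,[5,50,80,95]))
top=pts[abs(ax-np.percentile(ax,80))<2]; print(len(top),top.mean(0),(top.min(0)+top.max(0))/2, "expect",k)
E
```

```text
2.375 [-137.62826588 -120.03996468  176.24809027]
321.41178583829065 242.71052448926716
285.4164323612546 282.04478605405245
249.24666638320414 282.09042083784186
368.3276194164151 305.5073030851858
831 293.0048134777377 234.76293622141998 21 337 194 253
[-29.67643161  13.14133552  13.89049791  14.63456703]
630 [ -85.08061971 -120.11515085  106.17635345] [ -84.61939009 -120.0702864   105.59398978] expect [ -86.74328189 -120.          105.0585526 ]
```

View pics/w1.png

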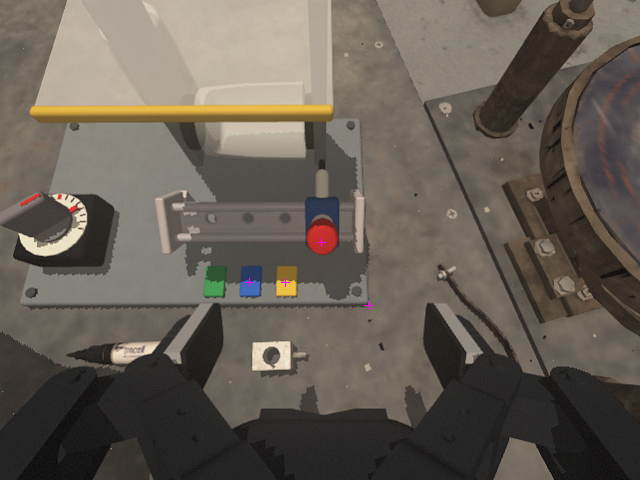

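Knob at (322,238) is within 2 mm of the model, and the yellow tab at (287,282) sits on its predicted mark. Now approach and grip.

Run:
```python
from h import *
R,t=pose(); q=qtilt(-1)
K=j2w(-77.3,-120,95)
command_gripper(.038,40)
print(r.move_straight(K+R@OUT*.04,q,speed=.12))
print(r.move_straight(K+R@OUT*.008,q,speed=.06,max_force=8))
command_gripper(.0,40)
s=r.read_state(); print(s["time_s"],s["grip_width"],w2j(s["eef_pos"]),R.T@s["contact_force"])
im,d=optics.get_image("wrist"); cv2.imwrite("pics/w2.png",im[100:400,120:520,::-1].repeat(2,0).repeat(2,1))
```

```text
False
False
4.7333 0.0002660129289667923 [ -81.988251   -120.03434137  101.67707386] [-0.62372474 -0.81715675  0.22035689]
```

View pics/w2.png

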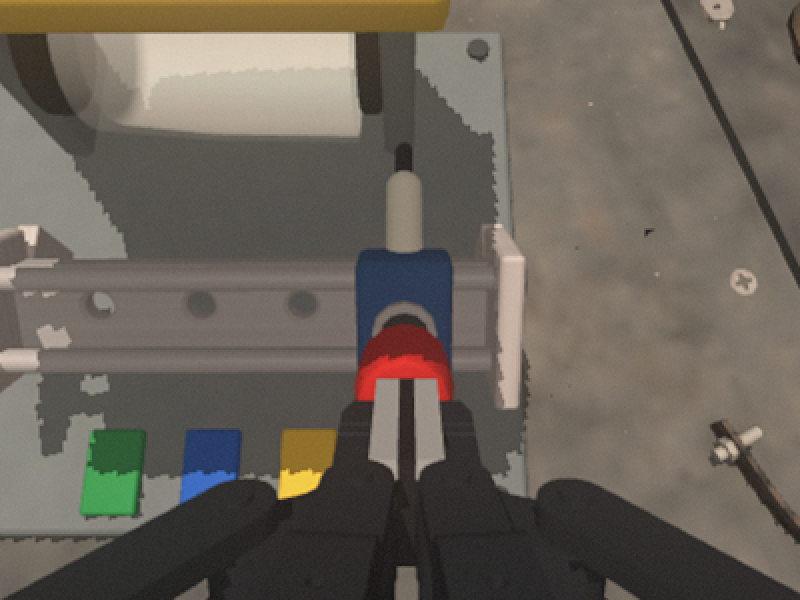

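The jaws shut fully at (405,400) without the knob between them; red shows on both sides of the pads. I'll check where the pads and knob are by depth.

Run:
```python
from h import *
print(r.tip_extent)
s=r.read_state(); im,d=optics.get_image("wrist"); cm=wcam(s); np.savez("w2.npz",im=im,d=d,R=cm["R"],t=cm["t"])
def show(X):
    p=w2j(X); q=p-[-79,-120,94]; return np.round([*p, q@OUT, q@[OUT[2],0,-OUT[0]], q[1]],1)
# last three: axial offset from nominal knob centre, perp (toward back), y
for n,(x,y) in dict(padL=(385,390),padR=(428,390),padLlow=(385,450),redtop=(402,345),redmid=(402,368),redL=(364,385),redR=(446,385),redLb=(360,398),barrel=(403,322),carr=(370,270)).items():
    u=120+x/2;v=100+y/2; print(n,show(pix2world("w",u,v,d=d[int(v),int(u)],cm=cm)),im[int(v),int(u)])
m=(im[:,:,0]>90)&(im[:,:,1]<60)&(im[:,:,2]<60); v,u=np.nonzero(m); k=(u>280)&(u<360); v,u=v[k],u[k]
p=np.array([show(pix2world("w",a,b,d=d[b,a],cm=cm)) for a,b in zip(u,v)]); print(len(p)); print(np.percentile(p[:,3:],[2,10,50,90,98],axis=0).round(1))
im,d=optics.get_image("scene"); cv2.imwrite("pics/s2.png",cv2.resize(im[230:350,330:450,::-1],None,fx=5,fy=5,interpolation=cv2.INTER_CUBIC))
```

```text
0.025
padL [ -85.7 -116.4  126.6   30.5   13.2    3.6] [156 145 136]
padR [ -85.6 -125.5  126.1   30.1   13.    -5.5] [154 145 135]
padLlow [ -99.7 -117.1  147.2   55.4   13.5    2.9] [155 146 135]
redtop [-7.150e+01 -1.199e+02  1.073e+02  6.500e+00  1.380e+01  1.000e-01] [109  34  33]
redmid [-7.790e+01 -1.199e+02  1.108e+02  1.310e+01  1.060e+01  1.000e-01] [214  54  48]
redL [ -81.3 -110.8  107.6   12.5    5.9    9.2] [210  50  44]
redR [ -80.8 -130.6  104.9   10.     4.8  -10.6] [144  44  40]
redLb [ -84.1 -109.8  105.8   12.6    2.6   10.2] [186  48  41]
barrel [-5.810e+01 -1.201e+02  7.910e+01 -2.420e+01  8.600e+00 -1.000e-01] [65 48 45]
carr [ -40.8 -110.1   75.2  -37.3   20.5    9.9] [50 64 86]
1161
[[ -9.7   2.4 -11.5]
 [ -5.2   4.8  -9.4]
 [  8.9  10.6   0.1]
 [ 13.3  13.    8.8]
 [ 14.   13.6  10.8]]
```

View pics/s2.png

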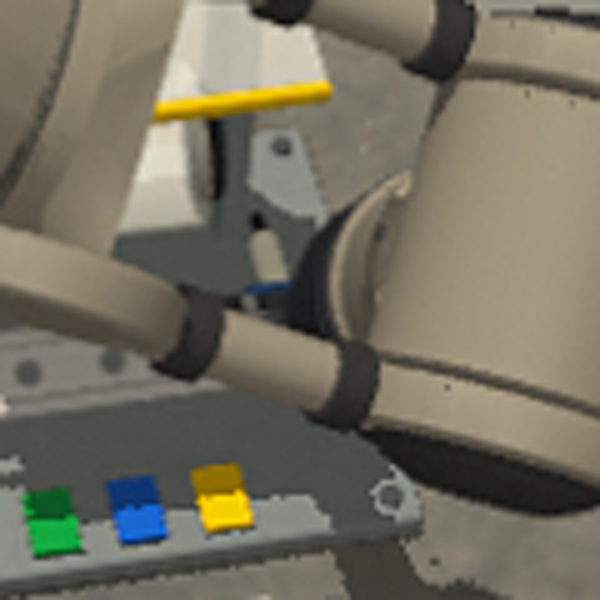

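Depth shows the shut pad ends about 12 mm short of the knob top, so the fingertips are well behind where the stated 25 mm tip extent puts them. I'll measure this directly from the depth image.

```bash
cat >> h.py <<'E'
def tipcheck(tag):
    s=r.read_state(); im,d=optics.get_image("wrist"); cm=wcam(s); np.savez(tag+".npz",im=im,d=d,R=cm["R"],t=cm["t"])
    T=cm["tool_from_camera"]; K=cm["K"]
    v,u=np.mgrid[0:480,0:640]; x=(u-K[0,2])/K[0,0]; y=(v-K[1,2])/K[1,1]
    P=np.stack([x*d,y*d,d],-1)@T[:3,:3].T+T[:3,3]  # tool frame
    sat=im.max(2).astype(int)-im.min(2)
    reg=(d>.03)&(P[...,0]>-.03)&(P[...,0]<.03)&(abs(P[...,1])<.06)&(P[...,2]<.05)&(P[...,2]>-.06)&(sat<60)
    q=P[reg]*1000
    print(tag,"w",round(s["grip_width"],4),"t",s["time_s"],"non-red near pts tool z pct",np.percentile(q[:,2],[50,90,98,99.5]).round(1))
    pads=reg&(im.min(2)>110); q=P[pads]*1000
    if len(q): print(" pads z",np.percentile(q[:,2],[2,50,98]).round(1),"x",np.percentile(q[:,0],[2,98]).round(1),"y",np.percentile(q[:,1],[2,98]).round(1))
    red=(d>0)&(im[...,0]>90)&(im[...,1]<60)&(im[...,2]<60)&(abs(P[...,1])<.04); q=P[red]*1000
    if len(q): print(" red z",np.percentile(q[:,2],[2,50,98]).round(1),"x",np.percentile(q[:,0],[2,98]).round(1),"y",np.percentile(q[:,1],[2,98]).round(1))
E
python3 - <<'E'
from h import *
R,t=pose();q=qtilt(-1);K=j2w(-77.3,-120,95)
tipcheck("shut")
command_gripper(.038,40)
tipcheck("open38")
print(r.move_straight(K+R@OUT*-.012,q,speed=.06,max_force=6))
tipcheck("adv20")
s=r.read_state(); print(R.T@s["contact_force"],s["torque"])
im=np.load("adv20.npz")["im"]
cv2.imwrite("pics/w3.png",im[100:400,120:520,::-1].repeat(2,0).repeat(2,1))
E
```

```text
shut w 0.0003 t 4.8833 non-red near pts tool z pct [-28.5  45.4  48.6  49.8]
 pads z [-50.2 -20.4  43.6] x [-20.1  24. ] y [-5.5 35.4]
 red z [-6. -1. 18.] x [ 0.5 11.6] y [-10.9  11.5]
open38 w 0.0381 t 5.3833 non-red near pts tool z pct [-31.2  45.2  48.5  49.9]
 pads z [-51.6 -25.5  45.5] x [-12.3  24. ] y [-24.5  35.3]
 red z [-6.7 -4.9 17.1] x [-9.6 11.4] y [-10.6  11.1]
False
adv20 w 0.0382 t 5.9167 non-red near pts tool z pct [23.8 48.  48.9 49.4]
 pads z [-51.3  18.   42.4] x [-13.5  28.3] y [-50.5  35.5]
 red z [-27.2 -25.4  -3.4] x [-9.4 11.4] y [-10.3  11.4]
[-0.86959541 -0.47961503 -0.08040051] [-0.26294875  0.08649419 -0.02018793]
```

View pics/w3.png

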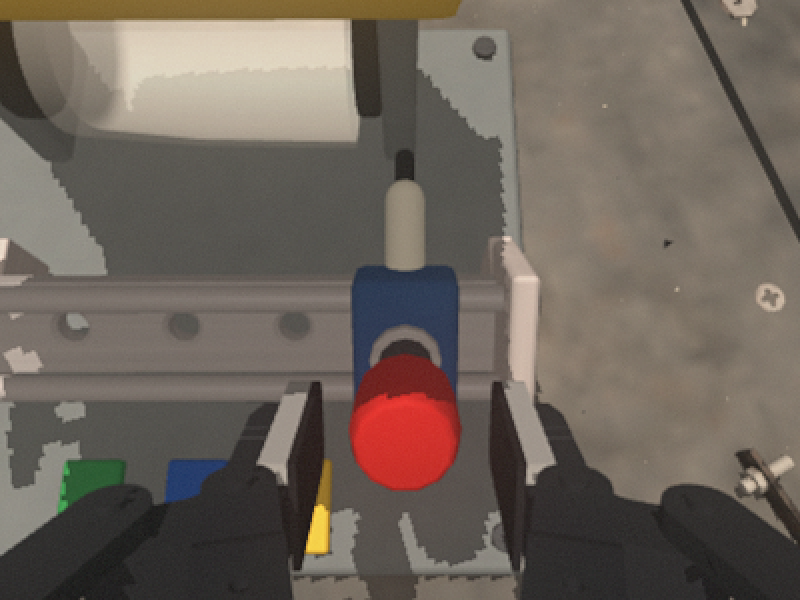

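The knob (405,440) is centred between the pads, but the pad tips are only about level with its top. The real fingertips are about 39 mm behind the documented point. Next I check clearance to the end bracket at (525,330), then advance with a narrower opening.

Run:
```python
from h import *
w=np.load("adv20.npz"); d=w["d"]; cm=dict(optics.camera_model("wrist"),R=w["R"],t=w["t"])
def show(x,y):
    u=120+x/2;v=100+y/2; p=w2j(pix2world("w",u,v,d=d[int(v),int(u)],cm=cm)); q=p-[-79,-120,94]; return np.round([*p,q@OUT,q@[OUT[2],0,-OUT[0]],q[1]],1)
for a in[(525,285),(525,340),(522,380),(500,245),(310,390),(515,390),(275,470),(545,460),(250,440),(570,440)]: print(a,show(*a))
```

```text
(525, 285) [ -41.7 -151.7   83.1  -30.3   24.3  -31.7]
(525, 340) [ -54.  -152.7   73.   -31.5    8.4  -32.7]
(522, 380) [ -63.8 -152.4   66.7  -31.1   -3.2  -32.4]
(500, 245) [ -18.6 -150.1   52.7  -68.5   25.8  -30.1]
(310, 390) [ -73.5 -100.1  108.3    8.5   12.7   19.9]
(515, 390) [ -73.7 -143.5  109.7    9.9   13.3  -23.5]
(275, 470) [-91.2 -97.9 131.2  37.5  11.4  22.1]
(545, 460) [ -89.7 -144.2  133.5   38.5   13.9  -24.2]
(250, 440) [-85.  -90.6 119.3  24.2   9.6  29.4]
(570, 440) [ -84.9 -152.1  119.    23.8    9.5  -32.1]
```

Run:
```python
from h import *
R,t=pose();q=qtilt(-1);K=j2w(-77.3,-120,95)
print(r.move_straight(K+R@OUT*-.030,q,speed=.06,max_force=6))
command_gripper(0,50)
s=r.read_state(); print(s["time_s"],s["grip_width"],w2j(s["eef_pos"]),R.T@s["contact_force"])
if s["grip_width"]>.018:
    p0=s["eef_pos"]; np.save("p0.npy",p0)
    print(r.move_straight(p0+R@OUT*.0102,q,speed=.04)); r.hold(.2)
    s=r.read_state(); print(s["time_s"],s["grip_width"],w2j(s["eef_pos"]),R.T@s["contact_force"])
    im,d=optics.get_image("wrist"); cv2.imwrite("pics/w4.png",im[100:400,120:520,::-1].repeat(2,0).repeat(2,1))
```

```text
False
6.6917 0.02269125632499212 [ -60.27672483 -120.23174143   70.77432786] [-0.53137147 -0.75595373  1.03320348]
False
7.3083 0.022492748803093498 [ -65.85561677 -119.88075512   78.7573699 ] [ 3.96841338  0.68702141 -5.39223774]
```

Grip 22.7 mm and a pull reaction of about 7 N match the spring at around 10 mm of travel. Sliding 35 mm.

Run:
```python
from h import *
R,t=pose();q=qtilt(-1);p0=np.load("p0.npy"); Y=R@np.array([0,.035,0])
# y reference: knob centre in park -120.0 -> slide exactly 35 from pulled pose
s=r.read_state(); a=s["eef_pos"]
print(r.move_straight(p0+R@OUT*.0102+Y,q,speed=.05,max_force=12)); 
s=r.read_state(); print(s["time_s"],s["grip_width"],w2j(s["eef_pos"]),R.T@s["contact_force"])
im,d=optics.get_image("wrist"); cv2.imwrite("pics/w5.png",im[100:400,120:520,::-1].repeat(2,0).repeat(2,1)); np.save("w5d.npy",d)
```

```text
False
8.2083 0.022778514496684697 [-66.19300763 -85.10770359  79.10708331] [ 2.87721585  0.78401663 -6.21047452]
```

View pics/w5.png

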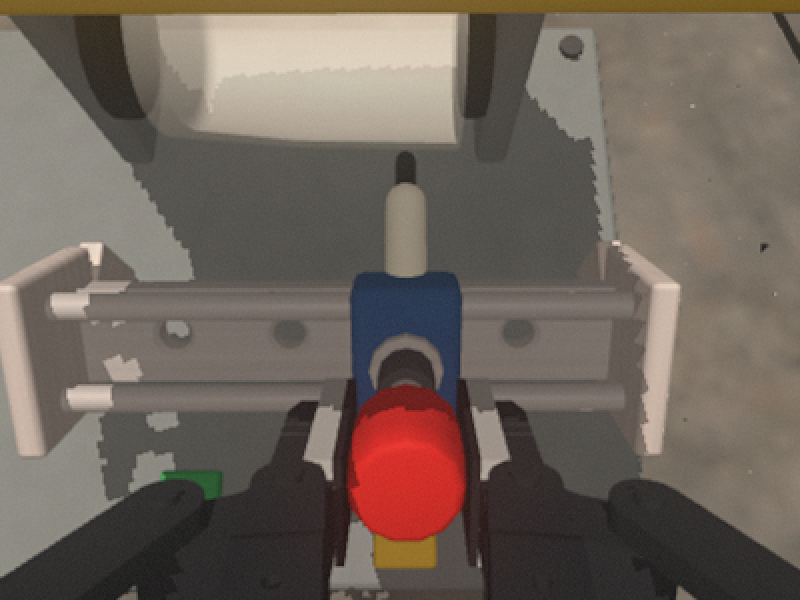

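The carriage (406) sits midway between the park hole (518) and the third hole (290), in line with the yellow tab (405,550). Lowering the pin and letting go.

Run:
```python
from h import *
R,t=pose();q=qtilt(-1);p0=np.load("p0.npy"); Y=R@np.array([0,.035,0])
print(r.move_straight(p0+Y,q,speed=.04,max_force=14)); r.hold(.2)
s=r.read_state(); print(s["time_s"],s["grip_width"],w2j(s["eef_pos"]),R.T@s["contact_force"])
command_gripper(.042); r.hold(.2)
print(r.move_straight(p0+Y+R@OUT*.075,q,speed=.12))
s=r.read_state(); im,d=optics.get_image("wrist"); cm=wcam(s); print(s["time_s"])
m=(im[:,:,0]>110)&(im[:,:,1]<60)&(im[:,:,2]<60); v,u=np.nonzero(m); k=(u>270)&(u<370); v,u=v[k],u[k]
p=np.array([w2j(pix2world("w",a,b,d=d[b,a],cm=cm)) for a,b in zip(u,v)]); ax=(p-[-79,-85,94])@OUT
print("axial",np.percentile(ax,[2,50,80,95]).round(1)); top=p[ax>np.percentile(ax,80)-2.]; print(top.mean(0))
cv2.imwrite("pics/w6.png",im[60:360,120:520,::-1].repeat(2,0).repeat(2,1))
```

```text
True
8.7917 0.02258661381070745 [-60.37825803 -85.62396346  70.65886389] [-1.67364116  0.2050216   5.75602697]
False
10.1083
axial [ 8.1 13.3 14.  14.6]
[-85.44063363 -86.17006134 107.28266897]
```

View pics/w6.png

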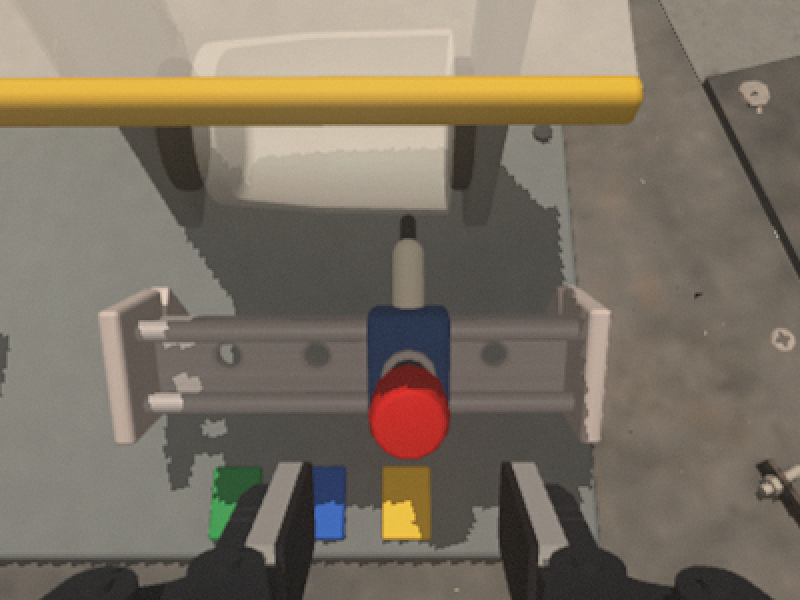

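Knob home: its axial reading (13.3/14.0 mm) equals the one at park, and the carriage (408) is midway between the visible holes (494, 317). Next the counter: hover and measure the bar angle.

Run:
```python
from h import *
R,t=pose();p0=np.load("p0.npy"); Y=R@np.array([0,.035,0])
r.move_straight(p0+Y+R@OUT*.16,speed=.2)
q=qdown(np.radians(-139))
r.reach(j2w(-140,130,190),q)
r.move_straight(j2w(-50,130,150),q,speed=.2)
s=r.read_state(); im,d=optics.get_image("wrist"); cm=wcam(s); print(s["time_s"],w2j(s["eef_pos"]))
np.savez("w7.npz",im=im,d=d,R=cm["R"],t=cm["t"])
K=cm["K"]; v,u=np.mgrid[0:480,0:640]
P=np.stack([(u-K[0,2])/K[0,0]*d,(v-K[1,2])/K[1,1]*d,d],-1)
W=(P-cm["t"])@cm["R"]; Rj,tj=pose(); J=(W-tj)@Rj*1000
m=(d>0)&(abs(J[...,2]-87)<4)&(np.hypot(J[...,0]+50,J[...,1]-130)<35)
pt=J[m][:,:2].astype(np.float32); print(len(pt),cv2.minAreaRect(pt),J[m][:,2].mean())
red=m&(im[...,0]>110)&(im[...,1]<70); print("red",J[red].mean(0))
c=pt.mean(0); w,V=np.linalg.eigh(np.cov((pt-c).T)); print(c,np.degrees(np.arctan2(V[1,1],V[0,1])))
out=im[:,:,::-1].copy(); out[m]=out[m]//2+np.array([127,0,127],np.uint8); cv2.imwrite("pics/w7.png",out)
```

```text
12.4917 [-50.49381541 129.57971335 149.92616125]
966 ((-48.41487121582031, 129.7849884033203), (11.951399803161621, 39.49183654785156), 36.10407257080078) 86.00712071963245
red [-44.34589573 123.64833752  87.15630133]
[-47.887127 129.12463 ] 126.08073896143019
```

View pics/w7.png

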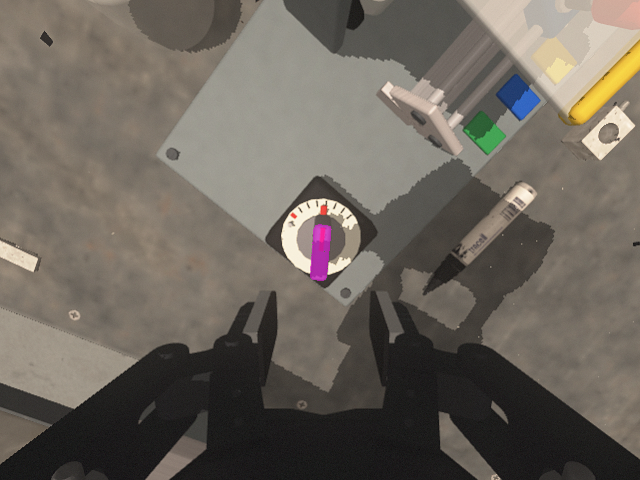

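Bar angle is about -54° in jig coordinates (0.94 rad from zero), centred at (-48.2,129.5); its top is highlighted at (320,252) and the fingers are clear around it. Grip and turn.

Run:
```python
from h import *
R,t=pose(); c=(-48.2,129.5); q=qdown(np.radians(-144))
r.move_straight(j2w(*c,110),q,speed=.15)
print(r.move_straight(j2w(*c,44),q,speed=.08,max_force=6))
command_gripper(0,40)
s=r.read_state(); print(s["time_s"],s["grip_width"],w2j(s["eef_pos"]),s["contact_force"],s["torque"])
if s["grip_width"]>.008:
    q0=np.array(r.solve_ik(s["eef_pos"],qdown(np.radians(-144))))
    for k in[15,30,42,48,51,54,56,58]:
        j=q0.copy(); j[5]-=np.radians(k); r.movej(j); s=r.read_state()
        print(k,s["time_s"],round(s["joint_positions"][5],3),s["contact_force"].round(1),s["torque"].round(2),round(s["grip_width"],4))
        if abs(s["torque"][2])>1: break
```

```text
False
14.3083 0.011437924862433608 [-48.10593769 129.25548269  44.48438356] [-1.30344191  0.65845407  5.588738  ] [0.07564776 0.13611878 0.00893788]
15 14.6667 0.818 [-1.5  3.9  2.9] [0.59 0.12 0.04] 0.0115
30 15.025 0.556 [-1.6  5.3  3.9] [0.83 0.33 0.01] 0.0111
42 15.3417 0.347 [-3.3  6.4  4.8] [1.03 0.5  0.05] 0.0114
48 15.5917 0.242 [-2.7  6.4  5.4] [1.08 0.44 0.01] 0.0112
51 15.8417 0.19 [-3.1  6.8  5.4] [1.1  0.52 0.03] 0.0112
54 16.0917 0.137 [-3.9  6.3  5.6] [1.16 0.58 0.04] 0.0116
56 16.3417 0.104 [-3.1  6.5  6.7] [ 1.1   0.62 -0.66] 0.0112
58 16.5917 0.07 [-4.7  6.7  6.3] [ 1.04  0.63 -1.23] 0.0114
```

The torque rises only after about 55°, so it is on the zero stop. Release, rise and check.

Run:
```python
from h import *
R,t=pose()
command_gripper(.042); r.hold(.1)
s=r.read_state(); p=s["eef_pos"].copy(); p[2]=.15
r.move_straight(p,speed=.12)
s=r.read_state(); im,d=optics.get_image("wrist"); cm=wcam(s); print(s["time_s"],s["contact_force"])
K=cm["K"]; v,u=np.mgrid[0:480,0:640]
P=np.stack([(u-K[0,2])/K[0,0]*d,(v-K[1,2])/K[1,1]*d,d],-1)
W=(P-cm["t"])@cm["R"]; Rj,tj=pose(); J=(W-tj)@Rj*1000
m=(d>0)&(abs(J[...,2]-87)<4)&(np.hypot(J[...,0]+50,J[...,1]-130)<35)
pt=J[m][:,:2].astype(np.float32); print(len(pt),cv2.minAreaRect(pt))
c=pt.mean(0); w,V=np.linalg.eigh(np.cov((pt-c).T)); print(c,np.degrees(np.arctan2(V[1,1],V[0,1])))
# retreat clear to the front-left and look
R,t=pose(); r.move_straight(s["eef_pos"]+np.array([0,0,.08]),speed=.15)
r.movej([-1.434,0.342,1.524,0,1.275,-0.146])
sc,_=optics.get_image("scene"); a=cv2.resize(sc[225:375,235:425,::-1],None,fx=4,fy=4,interpolation=cv2.INTER_CUBIC)
cv2.imwrite("pics/s8.png",a); cv2.imwrite("pics/w8.png",im[:,:,::-1]); print(r.read_state()["time_s"])
```

```text
18.125 [ 0.7069948  -0.60513192  0.67229746]
966 ((-48.787879943847656, 130.05331420898438), (39.54994201660156, 11.950172424316406), 0.15985938906669617)
[-47.78521 130.11107] -179.94269168124703
21.075
```

View pics/s8.png

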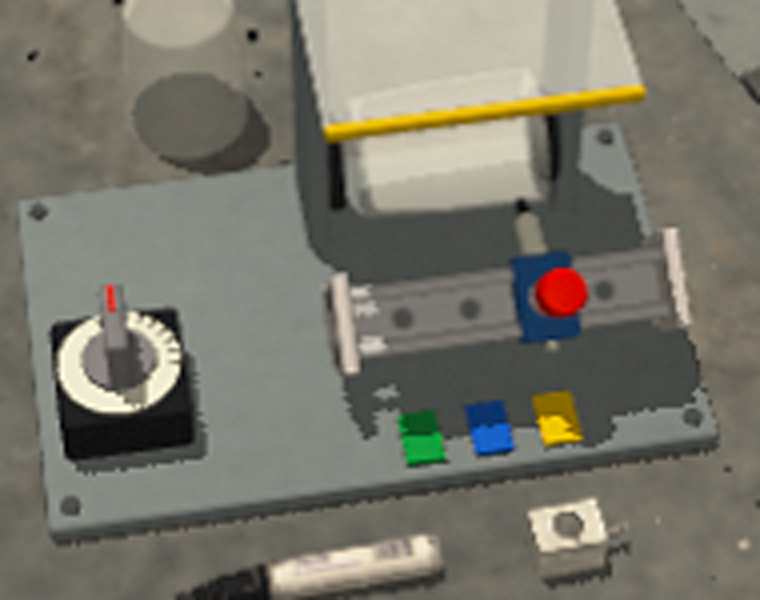

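View pics/w8.png

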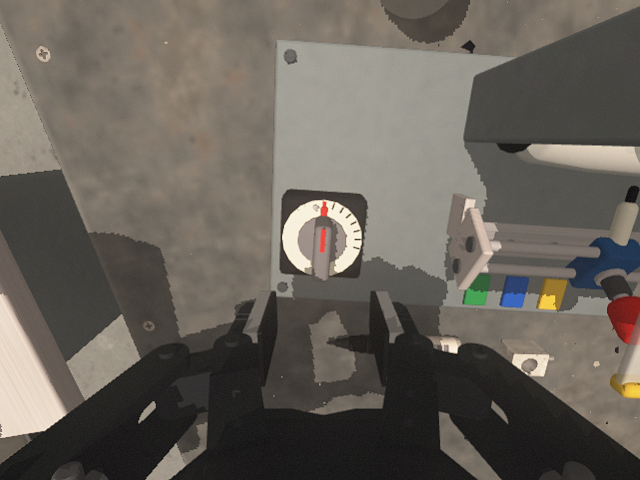

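The carriage with the red knob (560,292) is at the hole in line with the yellow tab (557,418). The counter bar lies along jig +x (0.1°) with its pointer on the red mark. Marker, block and glass are unmoved. Handing in.

```bash
python3 -c "
from h import *
r.finish_job()"
```

```text
the job is handed in; nothing more can be done
```

The jig is set up as asked and the job is handed in. The clock read about 21 s at the last check before hand-in.

- **Carriage:** I pulled the red knob about 10 mm, slid the carriage 35 mm to the hole at the yellow tab, which is the one next to park, and released it. The knob then stood within 0.2 mm of its height at park, so the pin is fully home. The carriage is in line with the yellow tab.
- **Counter knob:** I turned it anticlockwise about 54° until the torque rose at the zero stop, then let go. The last wrist picture shows the bar within about 0.1° of jig +x, with the pointer on the zero mark.
- **Loose items:** In the final picture the glass, marker and block look unmoved. The arm is back at its start pose, touching nothing.

**Disagreement:** the fingertips sit about 39 mm behind the point the task text gives. My first grip on the knob therefore closed in front of it without touching it. I corrected for this from the wrist camera's depth image before gripping again. The other measurements agreed with the task text to about 2 mm.

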